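# Fit the silencer into the air manifold's push-in port

## Robot

A 6-joint arm with a two-finger parallel gripper is mounted at the origin on the work surface. World frame = base frame: x ahead of the robot, y to its left, z up, the work surface at z = 0. Lengths are in m, angles in rad, forces in N, time in s.
With the tool pointing down it reaches from about 0.275 to 1 m from the base axis. Payload 8.4 kg.
Tool frame: the origin (TCP) lies midway between the tips of the shut fingers; the grasp point (between the pads) lies 19 mm behind it; z points along the fingers, x is the direction in which the jaws open and shut, and the axes are right-handed (so a half turn about z gives the same grasp; the last joint's range is limited). The gripper opens to 85 mm and grips with 20 to 120 N. Pads are 22 mm wide; open, the fingers measure 114 mm over their backs; the gripper's body (76 mm by 85 mm) begins 54 mm behind the grasp point. The pads swing forward as they close: fully open they stand 13 mm farther back than shut.
Start: joints at [1.123, 0.353, 1.633, -0, 1.155, -0.002], TCP at [0.269, 0.564, 0.192] pointing down, gripper open.
Joint ranges: [-2.63, 2.63], [-0.92, 2.1], [0.06, 2.66], [-1.3, 4.44], [0, 2.69], [-3.02, 3.02]. Speed limits (rad/s): [2.22, 2.22, 2.79, 3.14, 3.14, 3.14].

## Interface

Orientations are given as a rotation vector (axis times angle).
In Python, from bench import robot gives the robot as it stands.
- The arm moves only by the tool play_rows, never from a script. Its argument "increments" is a list that holds one entry, the list of rows, each a list of 4 numbers: the shift along the world's x, y, z in mm, then the turn about the world's z in rad. A call has 1 to 20 rows; each row shifts and turns the commanded pose from where the row before left it; what a row does not reach is not made up. A row lasts 1/10 s, in which the tool goes at most 50 mm and 8.59 degrees, less where a joint would pass 70% of its speed; a pose out of reach is approached as far as the arm can. A call is refused whole if a number of a shift passes 50 or a number of a turn 0.15, either way. A call with a gripper value outside its range is refused whole. "gripper" is the finger opening in mm, from 0 to 85.4, set as the call begins (left out, the last holds). The fingers move at their own pace and stop on an object; the grip force is fixed at half the most. Time passes only in rows, so rows that do not move let the fingers close. It gives the time, the measured TCP pose, the force and the opening at its end, in the units of the state.
- robot.observe(): the state, without advancing time (a new reading comes with each control period).
- robot.grab_frame(name): name is "side" or "top"; returns a dict with "img" (480x640x3 uint8, red, green, blue), "mtx" (3x3 intrinsics, pixels), "D" ([k1, k2, p1, p2, k3] as OpenCV has them; the pictures are not rectified), "R" (3x3) and "t" (3): a world point X has camera coordinates R X + t. Camera axes: x right, y down, z forward; pixel columns grow to the right and rows downward; lengths in m; the calibration is good to about 2 mm. A picture is of the moment at which its call begins. There is no depth.
- robot.job_done(): hands the job in, once; it reports no verdict.
Trained networks look in the newest picture that a camera, given by its name, has taken for a name from the list of things; names that differ only in an ending like _2 or _b are one class to them, and where a whole thing is asked for, a point or a joint stands for the part that bears it (a point fixed in the world has none). Each returns a list of dicts, best first, with "conf" (0 to 1); they miss things now and then, are a little off and sometimes report something else, mostly with a low value. They report only what shows in the picture. A call takes as long as a camera call. They do not tell look-alikes from the thing itself.
- robot.find_in(camera, target): "rect" ([left, top, right, bottom] in pixels, round what is visible of it).
The state is a dict: "clock": time; "joint_pos": joint angles; "qd": joint speeds; "tau": joint torques, N m; "eef_pos": TCP position; "orientation": TCP orientation; "wrist_force": force on the tool from outside, world axes, zero at the start; "ft_torque": the same for the moment, N m; "grip_width": finger opening in m.
Only numpy, scipy, OpenCV 4.12 (cv2) and the standard library are available. Lean on these libraries where they do the work, as an engineer would, in place of code of your own. Each camera call takes 0.05 s, during which the arm holds its last target. There are 200 camera calls.

## Task

Take the brass silencer out of its plywood holder and plug its stem into the open push-in port of the air manifold: push it firmly but not violently past the grip until it is fully home on its stop, which you must feel. Then give it a gentle tug upwards, enough to lift the port's collar, to check that it is held, let the collar settle back, and leave the silencer plugged fully home. Leave the other things on the bench alone.

Things in the scene. Friction and masses are not known exactly. Their poses are not given: they have to be found in the camera images.
- silencer_mid (a point): Centre of the round brass silencer body to be gripped: 26 mm diameter, reaching 24 mm up and 18 mm down from here, with a 28 mm rim 18 to 26 mm below here. z is its axis, upwards. Below it a rigid aluminium stem, 14 mm in diameter, 60 mm long, its foot 86 mm below this point. 0.11 to 0.18 kg. At the start it stands upright in the holder's middle hole.
- stem_foot (a point): Centre of the flat foot of the silencer's stem, 86 mm below silencer_mid. The foot is tapered (7 mm wide at the end, 14 mm from 10 mm up) and there is a groove 3 mm deep round the stem 18 mm above the foot, which the port's spring jaws snap into.
- port_mouth (a point): Centre of the top of the open push-in port's collar (collar down), 94 mm above the bench: a black funnel 33 mm wide outside, 24 mm inside, narrowing to a 16 mm bore within 8 mm. z up. The port is a round steel fitting, 34 mm wide, upright on the manifold.
- valve (a joint): Travel in m of the spring valve disc at the bottom of the port, which the foot pushes down: 0 shut, 0.004 on the rigid stop, 0.003 to 0.004 when the stem is home, gripped and let go (spring 1 to 3 N). Home, the foot is 30 to 48 mm below the mouth: jaws and stop together sit at an unknown depth, so feel for them. Pressing on the port with more than 40 N harms it.
- port_axis (a point): Point on the port's axis, 18 mm below the mouth. The spring jaws resist with about 5 to 12 N, until the foot is some 10 mm past them; they sit 18 mm above the home foot's place. Past them the stem slides with about 4 N for some 6 mm, snaps in over the last 3 mm, then meets the rigid stop, where the force rises steeply.
- collar (a joint): Rise of the port's collar in m: 0 down, 0.003 fully up. The gripped stem carries it up when pulled: it starts at about 5 N and is fully up at about 8 N (plus the silencer's weight, 1 to 2 N), and springs back down with the stem. A pull of 7 to 9 N is enough; one over some 11 N may drag the stem out of the grip.
- holder: Plywood holder, 100 x 70 x 40 mm (x, y, z), origin in the centre of its underside. The stem stands 28 mm deep in its middle hole with 1.5 mm clearance.
- manifold: Aluminium manifold block fixed on the bench, 50 x 220 x 40 mm (x, y, z), origin in the centre of its underside; three fittings in a row along its y, 65 mm apart, the open one in any of the three places; the two others are shut with black plugs, up to 103 mm above the bench.
- bottle: Bystander: white bottle, 60 mm wide, 150 mm tall, origin in the centre of its underside.
- tape: Bystander: roll of tape lying flat, 90 mm wide, 40 mm tall, origin in the centre of its underside.
- driver: Bystander: screwdriver lying on the bench, origin near its middle, handle towards its -x, about 200 mm long.
- carton: Bystander: open cardboard box 100 x 140 x 60 mm, origin in the centre of its underside.
There are look-alikes about, which are no part of the job. Of the things that look like the part that bears silencer_mid, the middle-sized one is meant.

How it is judged:
By the outcome, as a careful person would: the job done as asked, in the order asked, and still so for the second after the job is handed in, with the robot touching nothing.
It also fails if it takes over 48 s, if anything falls off the work surface, if the arm or the gripper's body presses on something with over 40 N, if the wrist force passes 120 N, or if a joint passes its speed limit or range.

## Working session

There is one attempt and no reset: what is moved stays moved. The work goes in short steps, Python scripts to look and compute and a tool call to move; the robot and the scene stay as the last step left them, time stands still between calls to the robot, and variables do not carry over. Pictures are saved under pics/ and viewed, about 8 in all and at most 12, crops included, and the job is handed in when it is done.

Besides the shell and the picture viewer there is one more tool, called after ">>>" as name(argument=value, ...), one argument or row to a line, values as JSON. play_rows: Moves the arm, as the interface text tells. Its arguments: {"type":"object","properties":{"increments":{"type":"array","items":{"type":"array","items":{"type":"array","items":{"type":"number"}}}},"gripper":{"type":"number"}},"required":["increments"]}

```bash
mkdir -p pics; cat > h.py <<'E'
import numpy as np, cv2
from bench import robot
def grab(c,name=None):
    f=robot.grab_frame(c)
    if name: cv2.imwrite(f'pics/{name}.png',cv2.cvtColor(f['img'],cv2.COLOR_RGB2BGR))
    return f
def ray(f,px):
    u=cv2.undistortPoints(np.array([[px]],float),np.array(f['mtx']),np.array(f['D'])).ravel()
    R=np.array(f['R']);t=np.array(f['t']).ravel()
    return -R.T@t, R.T@np.array([u[0],u[1],1.])
def atz(f,px,z):
    o,d=ray(f,px); return o+d*(z-o[2])/d[2]
def proj(f,X):
    R=np.array(f['R']);t=np.array(f['t'],float).ravel()
    return cv2.projectPoints(np.array(X,float).reshape(-1,3),cv2.Rodrigues(R)[0],t,np.array(f['mtx']),np.array(f['D']))[0].reshape(-1,2)
def tri(obs):
    A=np.zeros((3,3));b=np.zeros(3)
    for f,p in obs:
        o,d=ray(f,p);d/=np.linalg.norm(d);M=np.eye(3)-np.outer(d,d);A+=M;b+=M@o
    return np.linalg.solve(A,b)
E
python3 - <<'E'
from h import *
for c in('top','side'):
    f=grab(c,c+'0')
    print(c,-np.array(f['R']).T@np.array(f['t']).ravel(), np.array(f['mtx'])[0,0])
    for n in('silencer_mid','port_mouth','holder','manifold','bottle','tape','driver','carton'):
        for d in robot.find_in(c,n): print(n,np.round(d['rect']),round(d['conf'],2))
print(robot.observe())
E
```

```text
top [ 0.48767447 -0.06796062  1.41030455] 619.3614185613059
silencer_mid [448. 255. 472. 277.] 0.88
silencer_mid [397. 262. 412. 274.] 0.59
port_mouth [153. 270. 173. 282.] 0.59
holder [376. 247. 425. 296.] 0.64
manifold [139. 239. 252. 303.] 0.72
bottle [259. 169. 290. 200.] 0.62
tape [178. 150. 216. 196.] 0.78
driver [285. 260. 298. 348.] 0.69
driver [152. 268. 174. 284.] 0.57
carton [360. 143. 435. 200.] 0.82
carton [142. 236. 253. 302.] 0.61
side [ 0.12299058 -0.53397138  0.7463242 ] 542.8320928258452
silencer_mid [375. 301. 395. 340.] 0.98
silencer_mid [438. 328. 468. 394.] 0.72
silencer_mid [404. 270. 418. 310.] 0.64
port_mouth [168. 170. 188. 198.] 0.91
port_mouth [378. 301. 396. 340.] 0.28
holder [350. 305. 411. 386.] 0.58
holder [169. 171. 190. 197.] 0.24
manifold [156. 184. 266. 243.] 0.81
bottle [321. 155. 354. 226.] 0.92
tape [266. 148. 308. 185.] 0.74
driver [202. 265. 295. 320.] 0.62
carton [411. 225. 510. 313.] 0.6
carton [170. 167. 190. 202.] 0.47
{'clock': 0.9, 'joint_pos': array([ 1.12261217e+00,  3.52966222e-01,  1.63341063e+00,  3.80778511e-06,
        1.15522821e+00, -2.39625669e-03]), 'qd': array([-0.00046971, -0.00029952, -0.00129517,  0.00171802, -0.00097362,
       -0.00040875]), 'tau': array([ 2.96702647e-04, -6.05150986e+01, -3.42435730e+01, -1.99396322e-04,
        9.87643252e-04,  1.62726434e-05]), 'eef_pos': array([0.26947203, 0.56391023, 0.19189752]), 'orientation': array([ 2.65754134e+00,  1.67542698e+00, -1.94195599e-05]), 'wrist_force': array([-0.29456408, -0.23119275, -1.35657765]), 'ft_torque': array([ 0.02148834, -0.00597136, -0.01966016]), 'grip_width': 0.0854915668759482}
```

```bash
python3 - <<'E'
import cv2
a=cv2.imread('pics/top0.png')[120:360,120:520]; cv2.imwrite('pics/t1.png',cv2.resize(a,None,fx=2,fy=2,interpolation=cv2.INTER_CUBIC))
a=cv2.imread('pics/side0.png')[140:420,140:530]; cv2.imwrite('pics/s1.png',cv2.resize(a,None,fx=2,fy=2,interpolation=cv2.INTER_CUBIC))
E
```

```text
(no output)
```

View pics/t1.png

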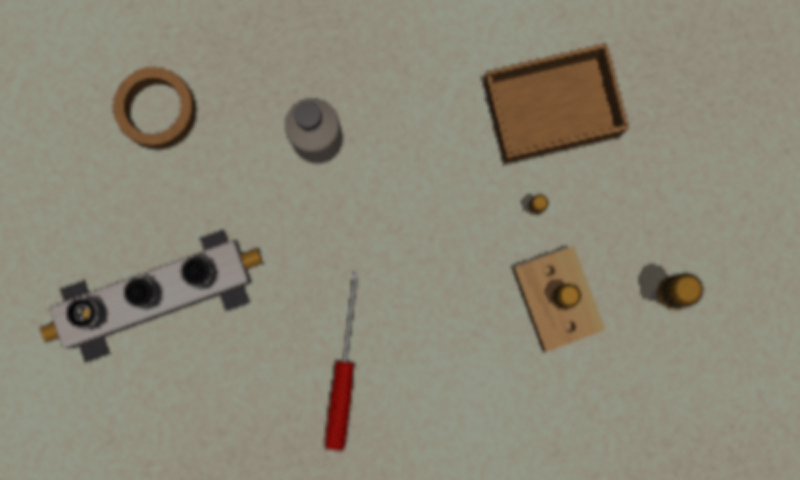

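View pics/s1.png

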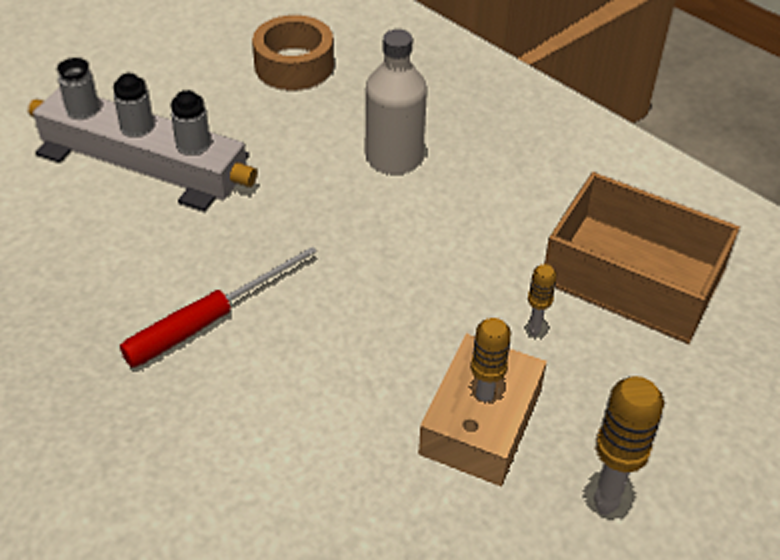

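Top view: three brass look-alikes, small at (389,221), medium in the holder at (404,268), large at (460,267). I choose the one in the holder. The open port is the leftmost one, top (163,276) and side (177,174). The other two fittings have black plugs. Next I'll refine by fitting projected outlines and check in one crop.

```bash
cat >> h.py <<'E'
def ring(c,r,z,n=40):
    a=np.linspace(0,2*np.pi,n,endpoint=False)
    return np.c_[c[0]+r*np.cos(a),c[1]+r*np.sin(a),np.full(n,z)]
def body(c,z):  # silencer body silhouette
    return np.vstack([ring(c,.010,z+.024),ring(c,.013,z+.018),ring(c,.013,z-.018),ring(c,.014,z-.018),ring(c,.014,z-.026)])
E
python3 - <<'E'
from h import *
F={c:grab(c) for c in('top','side')}
m=tri([(F['side'],(385.5,317)),(F['top'],(404,268))]);print('sil tri',m)
p=tri([(F['side'],(176.7,174.5)),(F['top'],(163,276.5))]);print('port tri',p)
print('sil top at z .115',atz(F['top'],(404,268),.115),'side at .098',atz(F['side'],(385.5,317),.098))
print('port top .094',atz(F['top'],(163,276.5),.094),'side',atz(F['side'],(176.7,174.5),.094))
# fit silhouettes of brass body
from scipy.optimize import minimize
M={}
for c,r in(('top',(390,255,418,282)),('side',(368,292,402,335))):
    im=F[c]['img'];h=cv2.cvtColor(im,cv2.COLOR_RGB2HSV).astype(int)
    S=np.zeros(im.shape[:2],np.uint8);x0,y0,x1,y1=r
    S[y0:y1,x0:x1]=((h[...,1]>150)|(h[...,2]<70))[y0:y1,x0:x1]*255
    S=cv2.morphologyEx(S,cv2.MORPH_OPEN,np.ones((3,3)));M[c]=S
    ys,xs=np.nonzero(S);print(c,xs.min(),xs.max(),ys.min(),ys.max(),len(xs))
vis=[]
for c,(cx,cy) in(('top',(404,268)),('side',(385,320))):
    k=8;im=cv2.cvtColor(F[c]['img'],cv2.COLOR_RGB2BGR)
    for (q,z,cc) in ((m,.098,(404,268)),(p,.094,None)):
        a=proj(F[c],body(q,z) if cc else np.vstack([ring(q,.0165,z),ring(q,.012,z)]))
        ctr=a.mean(0).astype(int);w=24
        cr=cv2.resize(im[ctr[1]-w:ctr[1]+w,ctr[0]-w:ctr[0]+w],None,fx=k,fy=k,interpolation=cv2.INTER_CUBIC)
        for u in a: cv2.circle(cr,tuple(int(v) for v in ((u-ctr+w+.5)*k-.5)),1,(0,255,0),-1)
        cv2.putText(cr,f'{ctr}',(5,15),0,.5,(255,0,0));vis.append(cr[:300] if 0 else cv2.resize(cr,(300,300)))
cv2.imwrite('pics/v1.png',np.vstack([np.hstack(vis[:2]),np.hstack(vis[2:])]))
E
```

```text
sil tri [ 0.54858389 -0.23933026  0.0901353 ]
port tri [0.51693491 0.27405444 0.09432407]
sil top at z .115 [ 0.54771151 -0.23639205  0.115     ] side at .098 [ 0.54317628 -0.24259904  0.098     ]
port top .094 [0.51720529 0.27397301 0.094     ] side [0.5168877  0.27465582 0.094     ]
top 395 409 262 273 144
side 376 394 299 330 502
```

View pics/v1.png

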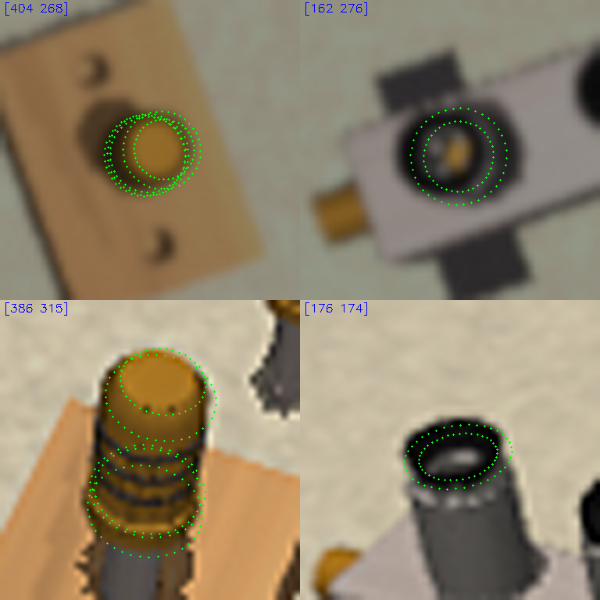

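The crop confirms the medium silencer at about (0.549, -0.237) and the port at about (0.517, 0.275, 0.094). The triangulated height agrees with the stated 94 mm. Next I move above the silencer.

>>> play_rows(
  increments=[
    [[14,-40,3,-0.056],[14,-40,3,-0.056],[14,-40,3,-0.056],[14,-40,3,-0.056],[14,-40,3,-0.056],[14,-40,3,-0.056],[14,-40,3,-0.056],[14,-40,3,-0.056],[14,-40,3,-0.056],[14,-40,3,-0.056],[14,-40,3,-0.056],[14,-40,3,-0.056],[14,-40,3,-0.056],[14,-40,3,-0.056],[14,-40,3,-0.056],[14,-40,3,-0.056],[14,-40,3,-0.056],[14,-40,3,-0.056],[14,-40,3,-0.056],[0,0,0,0]],
  ],
  gripper=60,
)

```text
clock: 3.0
eef_pos: [0.537, -0.2005, 0.2492]
orientation: [3.138, 0.088, 0.003]
wrist_force: [0.6, 0.5, 0.5]
grip_width: 0.06
```

>>> play_rows(
  increments=[
    [[6,-18,-30,-0.056],[6,-18,-30,0],[0,0,-29,0],[0,0,0,0],[0,0,0,0]],
  ],
)

```text
clock: 3.5
eef_pos: [0.5472, -0.2315, 0.1602]
orientation: [-3.141, -0.008, 0.002]
wrist_force: [0.2, 0.2, -0.3]
grip_width: 0.06
```

```bash
python3 - <<'E'
from h import *
vis=[]
o=robot.observe();print(o['eef_pos'])
for c in('side','top'):
    f=grab(c);im=cv2.cvtColor(f['img'],cv2.COLOR_RGB2BGR);k=8;w=36
    a=proj(f,np.vstack([body((.549,-.237),.098)])); t=proj(f,[o['eef_pos'],[.549,-.237,.16]])
    ctr=a.mean(0).astype(int)
    cr=cv2.resize(im[ctr[1]-w:ctr[1]+w,ctr[0]-w:ctr[0]+w],None,fx=k,fy=k,interpolation=cv2.INTER_CUBIC)
    for u in a: cv2.circle(cr,tuple(int(v) for v in ((u-ctr+w+.5)*k-.5)),1,(0,255,0),-1)
    for u in t: cv2.circle(cr,tuple(int(v) for v in ((u-ctr+w+.5)*k-.5)),4,(0,0,255),-1)
    vis.append(cv2.resize(cr,(400,400)))
cv2.imwrite('pics/v2.png',np.hstack(vis))
E
```

```text
[ 0.54723059 -0.23153723  0.16016519]
```

View pics/v2.png

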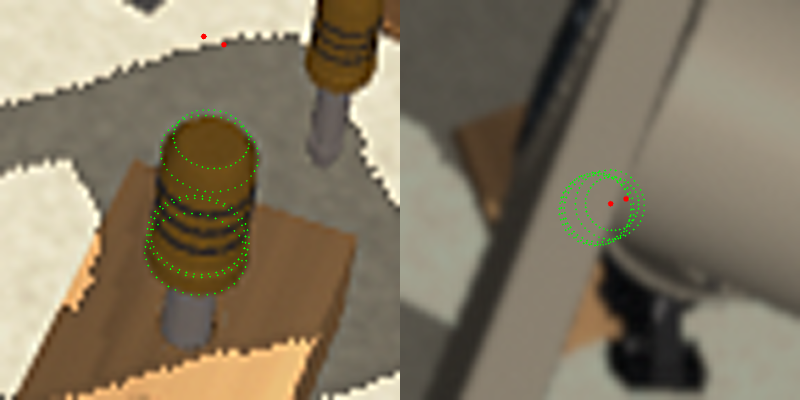

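Side view: the model outline now matches the silencer (body cols 160–257 in the crop), so its position is confirmed. Next I descend and grip.

>>> play_rows(
  increments=[
    [[2,-5,-10,0],[0,0,-15,0],[0,0,-15,0],[0,0,-12,0],[0,0,-12,0],[0,0,-10,0],[0,0,0,0],[0,0,0,0]],
  ],
)

```text
clock: 4.4
eef_pos: [0.5495, -0.2371, 0.0857]
orientation: [-3.141, -0.008, 0.0]
wrist_force: [-1.0, 0.3, 0.4]
grip_width: 0.0599
```

>>> play_rows(
  increments=[
    [[0,0,0,0],[0,0,0,0],[0,0,0,0],[0,0,0,0],[0,0,0,0],[0,0,0,0],[0,0,0,0],[0,0,0,0]],
  ],
  gripper=15,
)

```text
clock: 5.2
eef_pos: [0.5495, -0.2371, 0.0859]
orientation: [-3.142, -0.008, 0.0]
wrist_force: [-0.2, -0.2, -0.5]
grip_width: 0.0148
```

The width closed to 15 mm, which is less than the 26 mm body, so I don't have it. Look before moving.

```bash
python3 - <<'E'
from h import *
vis=[]
o=robot.observe();print(o['eef_pos'])
for c in('side','top'):
    f=grab(c);im=cv2.cvtColor(f['img'],cv2.COLOR_RGB2BGR);k=8;w=50
    t=proj(f,[o['eef_pos']])
    ctr=t[0].astype(int)
    cr=cv2.resize(im[ctr[1]-w:ctr[1]+w,ctr[0]-w:ctr[0]+w],None,fx=k,fy=k,interpolation=cv2.INTER_CUBIC)
    for u in t: cv2.circle(cr,tuple(int(v) for v in ((u-ctr+w+.5)*k-.5)),4,(0,0,255),-1)
    vis.append(cv2.resize(cr,(400,400)))
cv2.imwrite('pics/v3.png',np.hstack(vis))
E
```

```text
[ 0.54948317 -0.23708004  0.0858518 ]
```

View pics/v3.png

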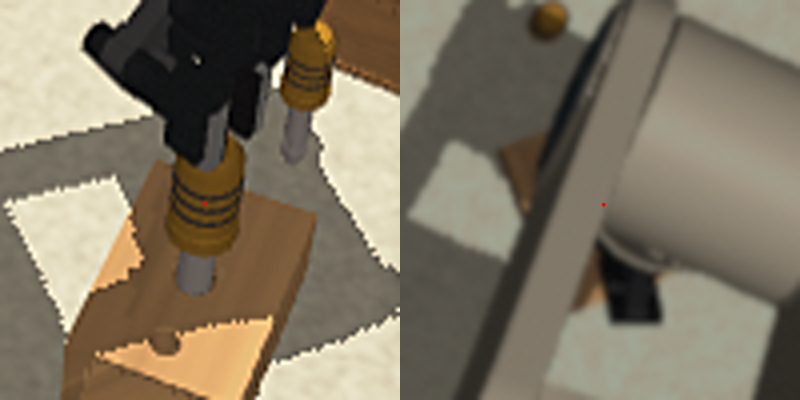

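Side crop: the fingertips are near (210,160) and (250,135), higher than the TCP marker at (205,203). That doesn't agree, so I'll zoom in with reference points overlaid.

```bash
python3 - <<'E'
from h import *
o=robot.observe();e=o['eef_pos'];print(o['wrist_force'],o['joint_pos'],o['grip_width'])
f=grab('side');im=cv2.cvtColor(f['img'],cv2.COLOR_RGB2BGR);k=10
ctr=proj(f,[e])[0].astype(int)+[3,-14];w=30
cr=cv2.resize(im[ctr[1]-w:ctr[1]+w,ctr[0]-w:ctr[0]+w],None,fx=k,fy=k,interpolation=cv2.INTER_CUBIC)
def dr(P,col,r=2):
    for u in proj(f,P): cv2.circle(cr,tuple(int(v) for v in ((u-ctr+w+.5)*k-.5)),r,col,-1)
dr(ring((.549,-.237),.013,.122-.004),(0,255,0)); dr(ring((.549,-.237),.014,.072),(0,255,0))
dr([e+[s*.0075,0,z] for s in(-1,1) for z in(0,.01,.02,.03,.04,.05)],(0,0,255),3)
dr([e+[s*.020,0,z] for s in(-1,1) for z in(0,.01,.02,.03,.04,.05)],(255,0,255),3)
cv2.imwrite('pics/v4.png',cr)
for r in robot.find_in('side','silencer_mid'): print(r)
E
```

```text
[ 0.08057079 -0.10709234 -0.07295624] [-4.09829465e-01  4.30503100e-01  1.78081469e+00 -7.67450103e-06
  9.30371207e-01 -4.14815743e-01] 0.014939465607653446
{'rect': [375.7, 304.0, 394.9, 340.5], 'conf': 0.78}
{'rect': [438.8, 328.2, 472.7, 395.5], 'conf': 0.57}
{'rect': [404.9, 273.3, 416.1, 310.0], 'conf': 0.52}
{'rect': [167.1, 168.8, 188.3, 199.6], 'conf': 0.38}
```

View pics/v4.png

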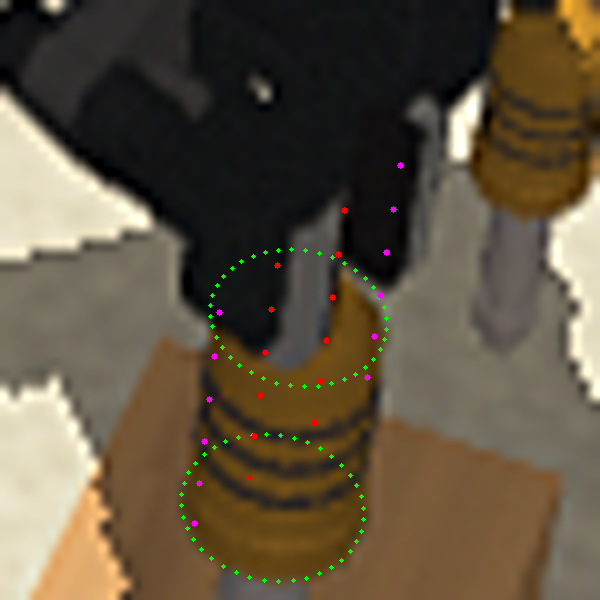

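The overlay shows the fingertips closed just above the silencer's top. The left tip falls at (270,355) in the crop, which fits z≈0.124 directly over the body. So the real tips seem about 35–40 mm higher than the reported TCP. The silencer hasn't moved. I'll open, go down 30 mm (safe under either reading) and check.

>>> play_rows(
  increments=[
    [[0,0,0,0],[0,0,0,0],[0,0,0,0],[0,0,0,0],[0,0,0,0],[0,0,-8,0],[0,0,-8,0],[0,0,-7,0],[0,0,-7,0],[0,0,0,0]],
  ],
  gripper=60,
)

```text
clock: 6.4
eef_pos: [0.5486, -0.2367, 0.0544]
orientation: [-3.141, -0.008, 0.003]
wrist_force: [-1.1, -0.2, 0.2]
grip_width: 0.06
```

```bash
python3 - <<'E'
from h import *
o=robot.observe();e=o['eef_pos'];print(e,o['wrist_force'],o['grip_width'])
f=grab('side');im=cv2.cvtColor(f['img'],cv2.COLOR_RGB2BGR);k=9
ctr=proj(f,[e])[0].astype(int)+[3,-20];w=32
cr=cv2.resize(im[ctr[1]-w:ctr[1]+w,ctr[0]-w:ctr[0]+w],None,fx=k,fy=k,interpolation=cv2.INTER_CUBIC)
def dr(P,col,r=2):
    for u in proj(f,P): cv2.circle(cr,tuple(int(v) for v in ((u-ctr+w+.5)*k-.5)),r,col,-1)
dr(ring((.549,-.237),.013,.118),(0,255,0)); dr(ring((.549,-.237),.014,.072),(0,255,0))
for s in(-1,1):
  for z in(.01,.02,.03,.04,.05,.06): dr([e+[s*.030,0,z]],(0,0,255) if z<.045 else (255,0,255),3)
cv2.imwrite('pics/v5.png',cr)
E
```

```text
[ 0.54859725 -0.23666075  0.05442411] [-1.14770367 -0.23823623  0.18804954] 0.059977087483337875
```

View pics/v5.png

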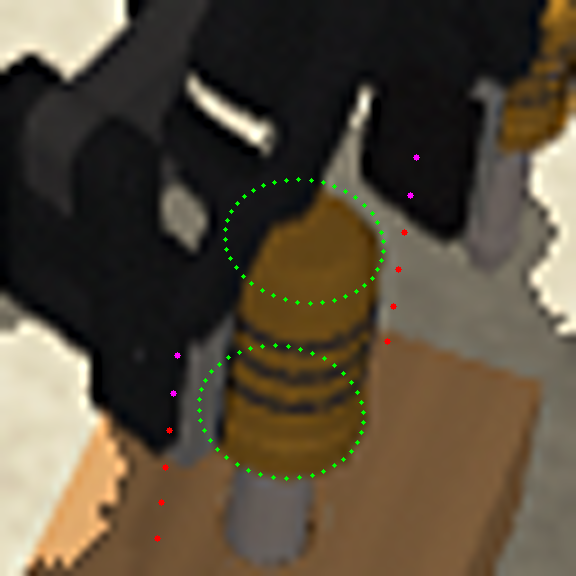

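The fingers now straddle the body with the tips at about z≈0.09, so there is a real offset of about 35–40 mm from the reported TCP. I'll go down 5 mm more and close in two stages while watching the force.

>>> play_rows(
  increments=[
    [[0,0,-5,0],[0,0,0,0],[0,0,0,0],[0,0,0,0],[0,0,0,0]],
  ],
  gripper=30,
)

```text
clock: 6.95
eef_pos: [0.5497, -0.2371, 0.0511]
orientation: [3.141, 0.008, 0.001]
wrist_force: [-0.4, -0.3, -0.1]
grip_width: 0.0306
```

>>> play_rows(
  increments=[
    [[0,0,0,0],[0,0,0,0],[0,0,0,0],[0,0,0,0],[0,0,0,0]],
  ],
  gripper=10,
)

```text
clock: 7.45
eef_pos: [0.5496, -0.2372, 0.0513]
orientation: [3.141, 0.008, 0.001]
wrist_force: [-1.2, 0.1, 4.8]
grip_width: 0.024
```

>>> play_rows(
  increments=[
    [[0,0,2,0],[0,0,4,0],[0,0,8,0],[0,0,10,0],[0,0,15,0],[0,0,20,0],[0,0,25,0],[0,0,25,0],[0,0,0,0]],
  ],
)

```text
clock: 8.35
eef_pos: [0.552, -0.2381, 0.1646]
orientation: [3.139, 0.008, 0.01]
wrist_force: [-0.6, -0.1, -0.7]
grip_width: 0.0245
```

```bash
python3 - <<'E'
from h import *
o=robot.observe();e=o['eef_pos'];print(e,o['wrist_force'],o['ft_torque'],o['grip_width'])
f=grab('side');im=cv2.cvtColor(f['img'],cv2.COLOR_RGB2BGR);k=9
print(robot.find_in('side','silencer_mid'))
ctr=proj(f,[e])[0].astype(int)+[3,-5];w=33
cr=cv2.resize(im[ctr[1]-w:ctr[1]+w,ctr[0]-w:ctr[0]+w],None,fx=k,fy=k,interpolation=cv2.INTER_CUBIC)
def dr(P,col,r=2):
    for u in proj(f,P): cv2.circle(cr,tuple(int(v) for v in ((u-ctr+w+.5)*k-.5)),r,col,-1)
m=e[2]-.0513+.098
dr(ring(e,.014,m-.018),(0,255,0));dr(ring(e,.014,m-.026),(0,255,0));dr(ring(e,.0035,m-.086),(0,0,255))
cv2.imwrite('pics/v6.png',cr)
E
```

```text
[ 0.55197326 -0.23814922  0.16462662] [-0.6462757  -0.14219476 -0.6979801 ] [-0.03834905 -0.06297846 -0.05186487] 0.024463810538150717
[{'rect': [385.0, 245.9, 405.4, 302.2], 'conf': 0.87}, {'rect': [436.2, 326.1, 470.2, 393.7], 'conf': 0.79}, {'rect': [403.4, 268.9, 417.7, 306.8], 'conf': 0.67}]
```

View pics/v6.png

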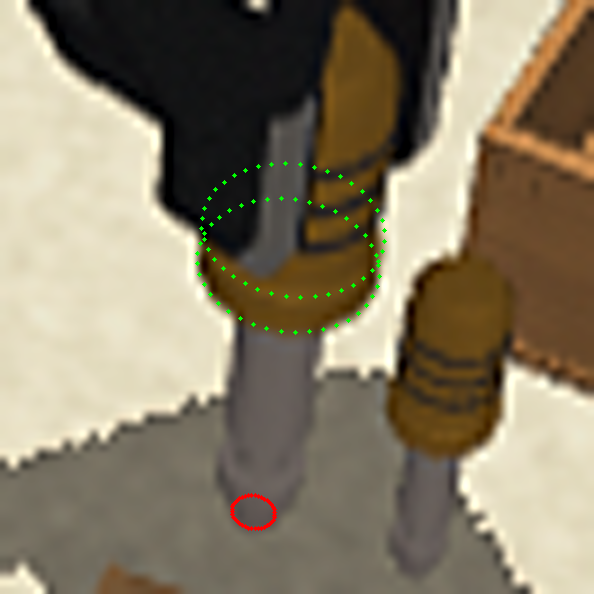

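Held and upright. The model overlay fits (rim bottom at (290,330), foot at (255,515)), so the foot lies 39 mm below the reported z. The holder is empty. Now carry it to the port.

>>> play_rows(
  increments=[
    [[0,10,12,0],[-2,25,10,0.02],[-3,36,8,0.028],[-3,40,5,0.028],[-3,40,0,0.028],[-3,40,0,0.028],[-3,40,0,0.028],[-3,40,0,0.028],[-3,40,0,0.028],[-3,40,0,0.028],[-3,40,0,0.028],[-3,40,0,0.028],[-3,36,0,0.028],[-2,30,0,0.02],[-1,15,0,0.012],[0,4,0,0],[0,0,0,0],[0,0,0,0],[0,0,0,0]],
  ],
)

```text
clock: 10.35
eef_pos: [0.5116, 0.2777, 0.1949]
orientation: [3.09, 0.568, -0.0]
wrist_force: [-0.1, -0.5, -1.2]
grip_width: 0.0243
```

```bash
python3 - <<'E'
from h import *
o=robot.observe();e=o['eef_pos'];print(e,o['orientation'],o['wrist_force'],o['ft_torque'],o['grip_width'])
vis=[]
for c in('side','top'):
    f=grab(c);im=cv2.cvtColor(f['img'],cv2.COLOR_RGB2BGR);k=8;w=40
    print(c,robot.find_in(c,'silencer_mid')[:2],robot.find_in(c,'port_mouth')[:1])
    ctr=proj(f,[e-[0,0,.06]])[0].astype(int)
    cr=cv2.resize(im[ctr[1]-w:ctr[1]+w,max(0,ctr[0]-w):ctr[0]+w],None,fx=k,fy=k,interpolation=cv2.INTER_CUBIC)
    def dr(P,col,r=2):
        for u in proj(f,P): cv2.circle(cr,tuple(int(v) for v in ((u-ctr+w+.5)*k-.5)),r,col,-1)
    dr(ring(e,.014,e[2]+.0207),(0,255,0));dr(ring(e,.0035,e[2]-.039),(0,0,255))
    dr(ring((.517,.275),.0165,.094),(255,0,255));dr(ring((.517,.275),.012,.094),(255,0,255))
    vis.append(cv2.resize(cr,(400,400) if c=='top' else (400,400)) if 0 else cr[:, :]) 
h=min(v.shape[0] for v in vis)
cv2.imwrite('pics/v7.png',cv2.resize(np.hstack([v[:h] for v in vis]),None,fx=.62,fy=.62))
E
```

```text
[0.51161918 0.27768081 0.19490205] [ 3.08950562e+00  5.67770973e-01 -3.34231041e-04] [-0.0672096  -0.52648132 -1.18489286] [-0.02662015  0.0177149  -0.00863041] 0.02426308946523828
side [{'rect': [152.3, 96.1, 170.2, 148.5], 'conf': 0.97}, {'rect': [437.5, 330.5, 472.3, 393.0], 'conf': 0.64}] [{'rect': [167.0, 170.1, 188.5, 199.9], 'conf': 0.67}]
top [{'rect': [446.1, 257.9, 474.0, 275.7], 'conf': 0.71}, {'rect': [141.8, 271.8, 155.0, 283.3], 'conf': 0.61}] [{'rect': [151.6, 267.4, 172.5, 282.3], 'conf': 0.76}]
```

View pics/v7.png

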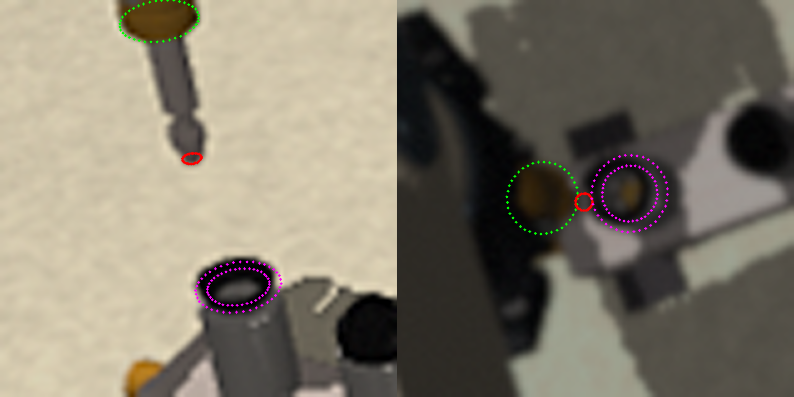

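Side and top overlays: foot and port models match (mouth at about (238,285) in the side crop, (628,192) in the top crop). A shift of +5.5, -2 mm is needed, with the mouth 61 mm below the foot. Align and descend to about 7 mm above the mouth.

>>> play_rows(
  increments=[
    [[5,-2,0,0],[0,0,-10,0],[0,0,-15,0],[0,0,-15,0],[0,0,-10,0],[0,0,-4,0],[0,0,0,0],[0,0,0,0],[0,0,0,0]],
  ],
)

```text
clock: 11.55
eef_pos: [0.5169, 0.2771, 0.1415]
orientation: [-3.089, -0.57, -0.002]
wrist_force: [0.2, -0.1, -1.9]
grip_width: 0.0238
```

>>> play_rows(
  increments=[
    [[0,-1.5,-3,0],[0,0,-4,0],[0,0,-4,0],[0,0,-3,0],[0,0,-3,0],[0,0,-3,0],[0,0,0,0]],
  ],
)

```text
clock: 12.25
eef_pos: [0.5172, 0.2761, 0.1208]
orientation: [-3.089, -0.57, -0.002]
wrist_force: [2.8, 4.3, -2.4]
grip_width: 0.0241
```

>>> play_rows(
  increments=[
    [[0.5,1,0,0],[0,0,0,0],[0,0,0,0]],
  ],
)

```text
clock: 12.55
eef_pos: [0.5172, 0.2765, 0.1209]
orientation: [-3.089, -0.57, -0.001]
wrist_force: [2.3, 4.0, -3.0]
grip_width: 0.0242
```

>>> play_rows(
  increments=[
    [[0.8,1.5,0,0],[0,0,0,0],[0,0,0,0]],
  ],
)

```text
clock: 12.85
eef_pos: [0.5174, 0.2776, 0.1207]
orientation: [3.089, 0.57, -0.002]
wrist_force: [0.5, 0.5, -1.5]
grip_width: 0.0243
```

Lateral force is relieved, so now push in small steps.

>>> play_rows(
  increments=[
    [[0,0,-2,0],[0,0,-2,0],[0,0,0,0]],
  ],
)

```text
clock: 13.15
eef_pos: [0.5178, 0.278, 0.1166]
orientation: [-3.089, -0.57, -0.0]
wrist_force: [1.1, 1.5, -2.0]
grip_width: 0.0242
```

>>> play_rows(
  increments=[
    [[0,0,-2,0],[0,0,-2,0],[0,0,0,0]],
  ],
)

```text
clock: 13.45
eef_pos: [0.5182, 0.2784, 0.1128]
orientation: [-3.089, -0.57, -0.001]
wrist_force: [2.6, 4.1, -2.4]
grip_width: 0.0238
```

>>> play_rows(
  increments=[
    [[0,0,-2,0],[0,0,-2,0],[0,0,0,0]],
  ],
)

```text
clock: 13.75
eef_pos: [0.5182, 0.2784, 0.1091]
orientation: [-3.089, -0.57, -0.002]
wrist_force: [1.8, 4.0, 1.8]
grip_width: 0.0243
```

>>> play_rows(
  increments=[
    [[0.5,1,-1,0],[0,0.3,-1,0],[0,0,0,0]],
  ],
)

```text
clock: 14.05
eef_pos: [0.5182, 0.279, 0.1069]
orientation: [3.089, 0.57, -0.0]
wrist_force: [0.9, 2.6, 2.4]
grip_width: 0.0241
```

>>> play_rows(
  increments=[
    [[0,0,-1,0],[0,0,-1,0],[0,0,0,0]],
  ],
)

```text
clock: 14.35
eef_pos: [0.518, 0.279, 0.1046]
orientation: [3.089, 0.57, -0.001]
wrist_force: [0.4, 2.1, 0.3]
grip_width: 0.0245
```

>>> play_rows(
  increments=[
    [[0,0,-1,0],[0,0,-1,0],[0,0,0,0]],
  ],
)

```text
clock: 14.65
eef_pos: [0.5179, 0.2791, 0.1025]
orientation: [3.089, 0.57, -0.001]
wrist_force: [0.7, 1.7, 0.4]
grip_width: 0.0242
```

>>> play_rows(
  increments=[
    [[0,0,-1,0],[0,0,-1,0],[0,0,0,0]],
  ],
)

```text
clock: 14.95
eef_pos: [0.5181, 0.2791, 0.1005]
orientation: [3.089, 0.57, -0.001]
wrist_force: [0.7, 2.6, -2.7]
grip_width: 0.0243
```

>>> play_rows(
  increments=[
    [[0,0,-1,0],[0,0,-1,0],[0,0,0,0]],
  ],
)

```text
clock: 15.25
eef_pos: [0.518, 0.279, 0.0982]
orientation: [3.089, 0.57, -0.001]
wrist_force: [0.9, 2.8, -6.3]
grip_width: 0.0241
```

>>> play_rows(
  increments=[
    [[0,0,-1,0],[0,0,-1,0],[0,0,0,0]],
  ],
)

```text
clock: 15.55
eef_pos: [0.5181, 0.2791, 0.0967]
orientation: [3.089, 0.57, -0.001]
wrist_force: [0.1, 3.5, -4.2]
grip_width: 0.024
```

The force went downwards at depth about 35–37 mm, which is the snap pulling in. Continue to the stop.

>>> play_rows(
  increments=[
    [[0,0,-1,0],[0,0,0,0]],
  ],
)

```text
clock: 15.75
eef_pos: [0.5183, 0.2792, 0.0961]
orientation: [-3.089, -0.57, -0.0]
wrist_force: [0.8, 2.2, 1.2]
grip_width: 0.0244
```

>>> play_rows(
  increments=[
    [[0,0,-1,0],[0,0,0,0]],
  ],
)

```text
clock: 15.95
eef_pos: [0.5185, 0.2794, 0.0954]
orientation: [-3.089, -0.57, -0.001]
wrist_force: [-1.1, 2.0, 4.6]
grip_width: 0.024
```

>>> play_rows(
  increments=[
    [[0,0,-1,0],[0,0,0,0]],
  ],
)

```text
clock: 16.15
eef_pos: [0.5188, 0.2795, 0.0951]
orientation: [-3.089, -0.57, -0.002]
wrist_force: [-2.4, 0.3, 11.5]
grip_width: 0.0241
```

>>> play_rows(
  increments=[
    [[0,0,-1,0],[0,0,0,0],[0,0,0,0]],
  ],
)

```text
clock: 16.45
eef_pos: [0.519, 0.2796, 0.0948]
orientation: [-3.089, -0.57, -0.003]
wrist_force: [-3.8, -0.1, 17.6]
grip_width: 0.0239
```

>>> play_rows(
  increments=[
    [[0,0,-0.7,0],[0,0,0,0],[0,0,0,0]],
  ],
)

```text
clock: 16.75
eef_pos: [0.5191, 0.2797, 0.0947]
orientation: [-3.089, -0.57, -0.003]
wrist_force: [-4.4, 0.1, 21.6]
grip_width: 0.0242
```

The stop is clear: force rose 1→22 N within about 1 mm. Now relieve and tug in small steps.

>>> play_rows(
  increments=[
    [[0,0,1,0],[0,0,1,0],[0,0,1,0],[0,0,0,0],[0,0,0,0]],
  ],
)

```text
clock: 17.25
eef_pos: [0.5185, 0.2793, 0.0954]
orientation: [-3.089, -0.57, -0.001]
wrist_force: [-0.6, 1.5, 4.8]
grip_width: 0.0246
```

>>> play_rows(
  increments=[
    [[0,0,0.5,0],[0,0,0.5,0],[0,0,0,0]],
  ],
)

```text
clock: 17.55
eef_pos: [0.5184, 0.2792, 0.0961]
orientation: [3.089, 0.57, 0.0]
wrist_force: [0.7, 2.9, 2.1]
grip_width: 0.024
```

>>> play_rows(
  increments=[
    [[0,0,0.5,0],[0,0,0.5,0],[0,0,0,0]],
  ],
)

```text
clock: 17.85
eef_pos: [0.5181, 0.2791, 0.0967]
orientation: [3.089, 0.57, -0.001]
wrist_force: [1.5, 3.0, -6.2]
grip_width: 0.0246
```

>>> play_rows(
  increments=[
    [[0,0,0.5,0],[0,0,0.3,0],[0,0,0,0]],
  ],
)

```text
clock: 18.15
eef_pos: [0.5181, 0.2791, 0.0977]
orientation: [3.089, 0.57, -0.001]
wrist_force: [2.3, 3.7, -8.0]
grip_width: 0.024
```

>>> play_rows(
  increments=[
    [[0,0,0.5,0],[0,0,0,0]],
  ],
)

```text
clock: 18.35
eef_pos: [0.5181, 0.2791, 0.0984]
orientation: [3.089, 0.57, -0.001]
wrist_force: [2.3, 2.6, -8.1]
grip_width: 0.0241
```

>>> play_rows(
  increments=[
    [[0,0,0.4,0],[0,0,0,0]],
  ],
)

```text
clock: 18.55
eef_pos: [0.5181, 0.2791, 0.0988]
orientation: [3.089, 0.57, -0.001]
wrist_force: [1.6, 2.5, -8.5]
grip_width: 0.0243
```

>>> play_rows(
  increments=[
    [[0,0,0.5,0],[0,0,0,0],[0,0,0,0]],
  ],
)

```text
clock: 18.85
eef_pos: [0.5182, 0.2791, 0.0993]
orientation: [3.089, 0.57, -0.0]
wrist_force: [1.3, 3.1, -8.3]
grip_width: 0.0243
```

```bash
python3 - <<'E'
from h import *
for i in range(4):
    f=grab('side'); o=robot.observe(); print(o['eef_pos'][2],o['wrist_force'][2])
im=cv2.cvtColor(f['img'],cv2.COLOR_RGB2BGR);np.save('tug.npy',im)
c=proj(f,[[.518,.277,.094]])[0].astype(int)
cv2.imwrite('pics/v8.png',cv2.resize(im[c[1]-30:c[1]+30,c[0]-30:c[0]+30],None,fx=9,fy=9,interpolation=cv2.INTER_CUBIC))
E
```

```text
0.09931950793478597 -8.865557482120296
0.09930257216612713 -9.065921866652529
0.09930008377741695 -8.667425720425049
0.09931367658863628 -9.126485767103185
```

View pics/v8.png

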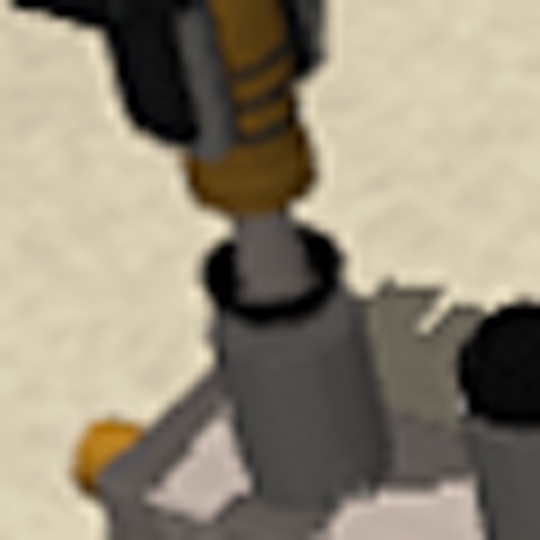

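Side crop: the stem is in the collar (rim at about (272,270)) and held steadily at about 9 N (7.3 N plus weight). One small step more to finish the lift.

>>> play_rows(
  increments=[
    [[0,0,0.3,0],[0,0,0,0],[0,0,0,0]],
  ],
)

```text
clock: 19.35
eef_pos: [0.5182, 0.2792, 0.0996]
orientation: [3.089, 0.57, -0.0]
wrist_force: [2.0, 1.9, -8.9]
grip_width: 0.024
```

>>> play_rows(
  increments=[
    [[0,0,0.3,0],[0,0,0,0],[0,0,0,0]],
  ],
)

```text
clock: 19.65
eef_pos: [0.5182, 0.2792, 0.1]
orientation: [3.089, 0.57, -0.0]
wrist_force: [0.9, 2.4, -9.8]
grip_width: 0.0238
```

Net pull is about 8 N and the collar is lifted. Now let it settle and press it home again.

>>> play_rows(
  increments=[
    [[0,0,-1,0],[0,0,-1,0],[0,0,-1,0],[0,0,-1,0],[0,0,-1,0],[0,0,-0.5,0],[0,0,0,0],[0,0,0,0]],
  ],
)

```text
clock: 20.45
eef_pos: [0.5188, 0.2795, 0.0953]
orientation: [-3.089, -0.57, -0.002]
wrist_force: [-1.7, 0.6, 5.8]
grip_width: 0.0243
```

>>> play_rows(
  increments=[
    [[0,0,-0.7,0],[0,0,-0.6,0],[0,0,0,0]],
  ],
)

```text
clock: 20.75
eef_pos: [0.5191, 0.2797, 0.095]
orientation: [-3.089, -0.57, -0.003]
wrist_force: [-2.6, -0.6, 15.1]
grip_width: 0.0244
```

Home again at the same z (0.0950 at 15 N), so nothing slipped. Relieve and release.

>>> play_rows(
  increments=[
    [[0,0,0.8,0],[0,0,0.8,0],[0,0,0,0]],
  ],
)

```text
clock: 21.05
eef_pos: [0.5187, 0.2794, 0.0954]
orientation: [-3.089, -0.57, -0.002]
wrist_force: [-0.6, 0.3, 6.0]
grip_width: 0.0242
```

>>> play_rows(
  increments=[
    [[0,0,0,0],[0,0,0,0],[0,0,0,0],[0,0,0,0],[0,0,0,0]],
  ],
  gripper=60,
)

```text
clock: 21.55
eef_pos: [0.5182, 0.2791, 0.0946]
orientation: [3.089, 0.57, -0.0]
wrist_force: [0.7, -0.3, -0.2]
grip_width: 0.0597
```

>>> play_rows(
  increments=[
    [[0,0,5,0],[0,0,10,0],[0,0,15,0],[0,0,20,0],[0,0,25,0],[0,0,25,0],[0,0,25,0],[0,0,0,0],[0,0,0,0]],
  ],
)

```text
clock: 22.45
eef_pos: [0.5187, 0.2794, 0.2213]
orientation: [-3.089, -0.57, -0.003]
wrist_force: [-0.0, 0.1, -0.7]
grip_width: 0.06
```

```bash
python3 - <<'E'
from h import *
o=robot.observe();print(o['eef_pos'],o['wrist_force'],o['grip_width'])
f=grab('side');im=cv2.cvtColor(f['img'],cv2.COLOR_RGB2BGR)
print(robot.find_in('side','silencer_mid')[:1])
c=proj(f,[[.518,.277,.094]])[0].astype(int);k=9
cr=cv2.resize(im[c[1]-38:c[1]+22,c[0]-30:c[0]+30],None,fx=k,fy=k,interpolation=cv2.INTER_CUBIC)
for r,z in((.013,.0950+.0467+.018),(.014,.095+.0467-.026)):
    for u in proj(f,ring((.518,.277),r,z)): cv2.circle(cr,tuple(int(v) for v in ((u-c+[30,38]+.5)*k-.5)),1,(0,255,0),-1)
cv2.imwrite('pics/v9.png',cr)
E
```

```text
[0.51868041 0.27941633 0.22127137] [-0.0127118   0.14903748 -0.69059244] 0.060015853652885885
[{'rect': [165.2, 142.2, 182.5, 177.8], 'conf': 0.92}]
```

View pics/v9.png

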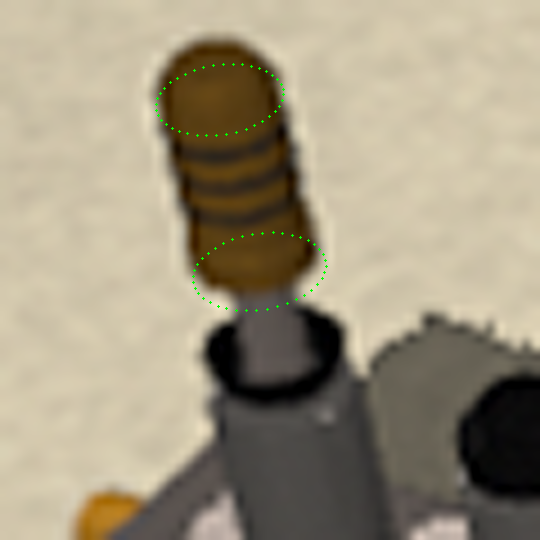

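Side crop: the silencer stands in the port and the collar looks lower than during the tug. The rim sits about 2 px above the model, so I'll measure how far rim and collar moved since the tug picture.

```bash
python3 - <<'E'
from h import *
f=grab('side');b=cv2.cvtColor(f['img'],cv2.COLOR_RGB2BGR);a=np.load('tug.npy')
c=proj(f,[[.518,.277,.094]])[0].astype(int);x0,y0=c-30
print('z+4mm px',proj(f,[[.518,.277,.12],[.518,.277,.116]]))
def sh(n,l,t,r,bt):  # patch in tug crop coordinates(9x)
    l,t,r,bt=[v//9 for v in(l,t,r,bt)]
    P=cv2.resize(a[y0+t:y0+bt,x0+l:x0+r],None,fx=8,fy=8,interpolation=cv2.INTER_CUBIC)
    S=cv2.resize(b[y0+t-5:y0+bt+5,x0+l-5:x0+r+5],None,fx=8,fy=8,interpolation=cv2.INTER_CUBIC)
    _,m,_,p=cv2.minMaxLoc(cv2.matchTemplate(S,P,cv2.TM_CCOEFF_NORMED));print(n,np.array(p)/8-5,round(m,3))
sh('rim',180,150,330,235); sh('rim2',235,70,330,225); sh('collar',190,260,350,340); sh('fixed',380,320,530,500)
# vertical profile
for n,i in(('tug',a),('now',b)):
    h=cv2.cvtColor(i,cv2.COLOR_BGR2HSV); x=x0+28
    print(n,[(y,int(h[y,x,1]),int(h[y,x,2])) for y in range(y0+16,y0+40)])
E
```

```text
z+4mm px [[174.00450867 162.91567468]
 [174.39567617 164.60485347]]
rim [0.25 0.75] 0.978
rim2 [0.25 0.75] 0.911
collar [0.25  0.875] 0.988
fixed [ 0.  -0.5] 0.841
tug [(159, 191, 76), (160, 206, 88), (161, 202, 87), (162, 201, 95), (163, 200, 98), (164, 203, 88), (165, 212, 88), (166, 160, 89), (167, 66, 93), (168, 24, 94), (169, 30, 95), (170, 30, 94), (171, 32, 95), (172, 35, 95), (173, 32, 95), (174, 31, 98), (175, 34, 91), (176, 35, 58), (177, 255, 2), (178, 64, 8), (179, 15, 51), (180, 16, 80), (181, 19, 80), (182, 19, 79)]
now [(159, 133, 50), (160, 192, 85), (161, 202, 87), (162, 198, 85), (163, 203, 93), (164, 199, 96), (165, 205, 87), (166, 214, 87), (167, 127, 88), (168, 45, 91), (169, 28, 91), (170, 33, 92), (171, 33, 92), (172, 30, 92), (173, 33, 93), (174, 30, 93), (175, 35, 96), (176, 32, 89), (177, 27, 56), (178, 0, 0), (179, 17, 15), (180, 18, 57), (181, 19, 81), (182, 17, 76)]
```

```bash
python3 - <<'E'
from h import *
f=grab('side');b=cv2.cvtColor(f['img'],cv2.COLOR_RGB2BGR);a=cv2.imread('pics/side0.png');t=np.load('tug.npy')
x0,y0=proj(f,[[.518,.277,.094]])[0].astype(int)-30
h=lambda i,x:[int(v) for v in cv2.cvtColor(i,cv2.COLOR_BGR2GRAY)[y0+22:y0+42,x]]
for dx in(24,26,36):
    for n,i in(('start',a),('now',b),('tug',t)): print(dx,n,h(i,x0+dx))
o=robot.observe();print(o['clock'])
E
```

```text
24 start [194, 189, 191, 196, 203, 167, 48, 0, 8, 8, 4, 0, 52, 75, 86, 127, 104, 48, 72, 96]
24 now [59, 61, 149, 213, 222, 178, 47, 0, 2, 6, 0, 0, 54, 84, 61, 67, 60, 50, 55, 65]
24 tug [54, 104, 191, 222, 163, 46, 0, 0, 2, 0, 0, 4, 40, 66, 67, 67, 61, 51, 57, 66]
26 start [191, 189, 192, 202, 168, 49, 4, 9, 12, 10, 13, 44, 48, 3, 36, 98, 140, 120, 65, 71]
26 now [62, 59, 61, 93, 104, 67, 51, 50, 35, 22, 23, 25, 18, 2, 44, 76, 79, 74, 67, 70]
26 tug [63, 65, 71, 87, 87, 60, 63, 61, 48, 30, 40, 29, 5, 45, 77, 79, 80, 75, 70, 71]
36 start [189, 191, 189, 199, 166, 38, 2, 6, 8, 10, 7, 8, 34, 64, 74, 95, 105, 63, 66, 66]
36 now [205, 202, 200, 209, 177, 33, 0, 1, 2, 3, 0, 8, 38, 68, 79, 100, 111, 64, 66, 65]
36 tug [208, 208, 213, 183, 77, 0, 0, 0, 0, 1, 17, 45, 71, 80, 80, 78, 73, 67, 67, 68]
22.65
```

Collar edges now match the starting picture at the same pixels, and were about 1 px higher during the tug. The collar is down and the stem is home. Handing in.

```bash
python3 -c "
from bench import robot
print(robot.job_done())"
```

```text
the job is handed in; nothing more can be done
None
```

The silencer is plugged into the open port and was tug-tested, and I handed the job in at 22.65 s. No verdict is reported, and I did not press on it again after letting go.

- **Picking it up:** I took the medium silencer from the holder. The first grasp closed on air above it, because the fingertips were about 35–40 mm higher than the reported tool position. I found this in the pictures, went lower and gripped it on the second try without disturbing anything.
- **Plugging in:** I corrected a small sideways misalignment at the port, then pushed in small steps. I felt the jaws, the snap and then the hard stop. I stopped pushing at about 22 N.
- **Tug:** I pulled up to a reading of 9.8 N including the silencer's weight, so roughly 8 N on the grip. The stem held. I then pressed it home again, and it stopped at the same height (95.0 mm at 15 N), and I let go.
- **Last checks:** The collar's edges match the starting picture. They were about 1 px higher in a picture taken during the tug, just before the last of the pull. Rim and collar came down together after it.
- **What disagreed:**
    - The rim sits about 2 px higher in the side view than my model predicted. I put this down to calibration error and slight give or slip in the grip while pushing.
    - The gripper read 24 mm on a 26 mm body.

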